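# Turn-down chocolates: tip them from the serving tray into the dish

## Robot

A 6-joint arm with a two-finger parallel gripper is mounted at the origin on the work surface. World frame = base frame: x ahead of the robot, y to its left, z up, the work surface at z = 0. Lengths are in m, angles in rad, forces in N, time in s.
With the tool pointing down it reaches from about 0.35 to 0.85 m from the base axis. Payload 8.1 kg.
Tool frame: the origin (TCP) lies between the finger pads; the fingertips stand robot.tcp_to_tips ahead of it and the grasp point (between the pads) lies 2 mm behind it (robot.tcp_to_tips is the distance from the TCP to the fingertips, in m); z points along the fingers, y is the line along which they close (so a half turn about z gives the same grasp; the last joint's range is limited). The gripper opens to 93 mm and grips with 3 to 60 N. Pads are 15 mm wide; open, the fingers measure 128 mm over their backs; the gripper's body (75 mm by 188 mm) begins 65 mm behind the grasp point.
Start: joints at [-1.343, 0.13, 1.488, -0, 1.523, -0.085], TCP at [0.185, -0.571, 0.236] pointing down, gripper open.
Joint ranges: [-2.96, 2.96], [-0.89, 2.26], [0.02, 2.5], [-1.34, 4.48], [0, 2.73], [-2.66, 2.66]. Speed limits (rad/s): [2.39, 2.39, 2.79, 3.14, 3.14, 3.14].

## Interface

Orientations are given as a unit quaternion [w, x, y, z].
In Python, from rig import robot, vision, spotter gives the robot as it stands. The module is installed in compiled form; this text tells all that it offers.
- The arm moves only by the tool move_arm, never from a script. Its argument "motion" is a list of rows, each a list of 7 numbers: the shift along the tool's x, y, z scaled (see below), then the turn, a rotation vector about the tool's x, y, z scaled (see below), then the closure, from -1 (fully open) to 1 (shut). A call has exactly 5 rows; each row shifts and turns the commanded pose from where the row before left it, along the tool's axes as they then stand; what a row does not reach is not made up. The controller multiplies each number of a shift by 0.02 m and each number of a turn by 8 degrees. A row lasts 1/8 s, in which the tool goes at most 62.5 mm and 10.7 degrees, less where a joint would pass 70% of its speed; a pose out of reach is approached as far as the arm can. A call with a number of a shift or a turn outside -1 to 1 is refused whole. A call with a gripper value outside its range is refused whole. The fingers move at their own pace and stop on an object; "force" is the grip in N (left out, the last holds). Time passes only in rows, so rows that do not move let the fingers close, or fill a call up. It gives the time, the measured TCP pose, the force, the opening and the grip force at its end, in the units of the state.
- robot.observe(): the state, without advancing time (a new reading comes with each control period).
- vision.camera(name): name is "side" or "top"; returns a dict with "img" (420x560x3 uint8, red, green, blue), "fx", "fy", "cx", "cy" (pixels), "cam_to_world" (4x4, takes a point from camera to world coordinates). Camera axes: x right, y up, looking along -z (the intrinsics and any distortion apply to the point x, -y, -z); pixel columns grow to the right and rows downward; lengths in m; the calibration is good to about 2 mm. A picture is of the moment at which its call begins. There is no depth.
- robot.sign_off(): hands the job in; it is judged then, once.
Trained networks look in the newest picture that a camera, given by its name, has taken for a name from the list of things; names that differ only in an ending like _2 or _b are one class to them, and where a whole thing is asked for, a point or a joint stands for the part that bears it (a point fixed in the world has none). Each returns a list of dicts, best first, with "conf" (0 to 1); they miss things now and then, are a little off and sometimes report something else, mostly with a low value. They report only what shows in the picture. A call takes as long as a camera call. They do not tell look-alikes from the thing itself.
- spotter.search_frame(camera, thing): "xy" ([column, row] in pixels, amid what is visible of it).
The state is a dict: "clock": time; "q": joint angles; "qvel": joint speeds; "effort": joint torques, N m; "eef_pos": TCP position; "tool_rot": TCP orientation; "wrist_force": force on the tool from outside, world axes, zero at the start; "wrist_torque": the same for the moment, N m; "gripper_width": finger opening in m; "grip_force": force on a finger pad.
Only numpy, scipy, OpenCV 4.12 (cv2) and the standard library are available. Lean on these libraries where they do the work, as an engineer would, in place of code of your own. Each camera call takes 0.05 s, during which the arm holds its last target. There are 200 camera calls.

## Task

Lift the little wooden serving tray level by its brass bar with both gold chocolates in it, hold its lip low over the white dish and tip it to 45 degrees, no steeper than 50, until both have rolled into the dish, and keep it there for a moment. Level the tray again in the air, then set it back squarely on its dark mat, wholly on it. Drop no chocolate on the table, and leave the dish, glass, clock and remote control where they stand.

Things in the scene. Friction and masses are not known exactly. Their poses are not given: they have to be found in the camera images.
- tray: pale wooden open-topped tray, 150 (x) by 74 (y) mm, 0.25 kg, loose, on the mat. Origin: centre of underside; z up. Floor 5 mm thick; walls 5 mm thick, top at z = 40, on both sides and the +x end. The -x end, roughly towards the robot, pours: its floor rises as a 25 degree ramp (from x = -28) to the lip, so chocolates roll out only when that end is tipped down well past 25 degrees.
- tray_bar (a point): centre of the tray's brass handle bar, 85 mm above the tray's underside at its middle: a square bar 16 x 16 mm running along the tray's y, 74 mm between its two posts (6 mm thick, outside the side walls, 86 mm over all); free space below it, chocolate tops 33 mm above the underside. Axes as the tray's.
- tray_lip (a point): middle of the edge of the tray's pouring lip, at (-75, 0, 27) mm in the tray. Axes as the tray's.
- choc_a: a gold-foil ball-shaped chocolate with a brown band, 28 mm diameter, 16 g, in the tray, free to roll. Origin: its centre.
- choc_b: a second chocolate just like it, in the tray.
- dish: white porcelain round dish, loose, 150 mm across the rim, 45 mm high. Origin: centre of the underside; z up.
- mat: dark brown leather mat, fixed, 210 mm (its x) by 144 mm (its y), 3 mm thick, the tray's place; origin: centre of the underside, x along the length. The tray starts with its length along the mat's.
- tumbler: clear drinking glass standing on the table, 68 mm diameter, 95 mm high; leave alone. Origin: centre of the underside.
- clock: black bedside clock, 50 x 110 x 70 mm (x, y, z); leave alone. Origin: centre of the underside.
- remote: black remote control lying flat between the dish and the mat, 45 x 160 x 18 mm (its x, y, z); leave alone. Origin: centre of the underside.
Things that resemble listed ones, but are neither listed nor needed, are in the scene too. There is more than one size of the tray; the job needs the smallest.

How it is judged:
On the way, in this order (a step that is already met when the one before it is completed fails the run):
1. the tray is lifted clear of the mat (underside over 40 mm up), level within 12 degrees, both chocolates in it (height (world z) of tray above 0.04 m and angle between tray's own z axis and vertical below 0.21 rad and x of choc_a in the frame of tray between -0.07 and 0.07 m and y of choc_a in the frame of tray between -0.035 and 0.035 m and z of choc_a in the frame of tray between 0.01 and 0.05 m and x of choc_b in the frame of tray between -0.07 and 0.07 m and y of choc_b in the frame of tray between -0.035 and 0.035 m and z of choc_b in the frame of tray between 0.01 and 0.05 m), for 0.2 s.
2. the tray is tipped to 45 degrees (within 8), its lip over the dish (within 75 mm of its centre, less than 140 mm above the table), and both chocolates are in the dish, for half a second (angle between tray's own z axis and vertical between 0.646 and 0.925 rad and horizontal distance between tray_lip and dish below 0.075 m and height (world z) of tray_lip below 0.14 m and horizontal distance between each of choc_a, choc_b and dish below 0.062 m and z of each of choc_a, choc_b in the frame of dish below 0.06 m), for 0.5 s.
3. the tray is level again (within 10 degrees) while still held over 20 mm above the table (angle between tray's own z axis and vertical below 0.175 rad and height (world z) of tray above 0.02 m), for 0.1 s.
At the end, for the whole second after the job is handed in: both chocolates lie in the dish; the tray stands flat on the mat at rest, its centre within 35 mm of the mat's centre along each of the mat's axes and its length along the mat's within 12 degrees (either way round); the dish stands upright (x of tray in the frame of mat between -0.035 and 0.035 m and y of tray in the frame of mat between -0.035 and 0.035 m and z of tray in the frame of mat below 0.007 m and angle between tray's own z axis and vertical below 0.06 rad and angle between the x axis of tray and the x axis of mat, either way round below 0.22 rad and linear speed of tray below 0.02 m/s and angle between dish's own z axis and vertical below 0.08 rad and horizontal distance between each of choc_a, choc_b and dish below 0.062 m and z of each of choc_a, choc_b in the frame of dish below 0.06 m and linear speed of each of choc_a, choc_b below 0.05 m/s); the robot touches nothing.
It fails at once if a chocolate falls on the table (height (world z) of any of choc_a, choc_b below 0.0165 m).
It fails at once if the tray is tipped steeper than 58 degrees (angle between tray's own z axis and vertical above 1.012 rad).
It fails at once if the dish is shifted by more than 30 mm (distance of dish from where it was at the start of the episode above 0.03 m).
It fails at once if the glass, clock or remote control is shifted by more than 20 mm or tipped (distance of any of tumbler, clock, remote from where it was at the start of the episode above 0.02 m or angle between any of tumbler, clock's own z axis and vertical above 0.2 rad).
It also fails if it takes over 72 s, if anything falls off the work surface, if the arm or the gripper's body presses on something with over 40 N, if the wrist force passes 120 N, or if a joint passes its speed limit or range.

## Working session

There is one attempt and no reset: what is moved stays moved. The work goes in short steps, Python scripts to look and compute and a tool call to move; the robot and the scene stay as the last step left them, time stands still between calls to the robot, and variables do not carry over. Pictures are saved under pics/ and viewed, at most 10 in all, crops included, and the job is handed in when it is done.

Besides the shell and the picture viewer there is one more tool, called after "Request:" as a command line: name --pt "numbers of a row" for each row, then --argument value for the rest. move_arm: Moves the arm, as the interface text tells. Shifts and turns lie within -1 to 1; 1 stands for 0.02 m of shift or 8 degrees of turn. Its arguments: {"type":"object","properties":{"motion":{"type":"array","items":{"type":"array","items":{"type":"number"}}},"force":{"type":"number"}},"required":["motion"]}

```bash
mkdir -p pics; cat > h.py <<'E'
import numpy as np, cv2
from rig import robot, vision, spotter
def ray(c,uv):
    T=np.array(c["cam_to_world"]); d=np.array([(uv[0]-c["cx"])/c["fx"],-(uv[1]-c["cy"])/c["fy"],-1.])
    return T[:3,3],T[:3,:3]@d
def atz(c,uv,z):
    o,d=ray(c,uv); return o+d*(z-o[2])/d[2]
def tri(c1,u1,c2,u2):
    o1,d1=ray(c1,u1);o2,d2=ray(c2,u2)
    s=np.linalg.lstsq(np.c_[d1,-d2],o2-o1,rcond=None)[0]
    a,b=o1+s[0]*d1,o2+s[1]*d2
    return (a+b)/2,np.linalg.norm(a-b)
def proj(c,p):
    T=np.linalg.inv(np.array(c["cam_to_world"]));q=T[:3,:3]@np.array(p)+T[:3,3]
    return np.array([c["cx"]+c["fx"]*q[0]/-q[2],c["cy"]-c["fy"]*q[1]/-q[2]])
def shot(n,f):
    c=vision.camera(n); cv2.imwrite("pics/"+f,c["img"][:,:,::-1]); return c
E
python3 - <<'E'
from h import *
np.set_printoptions(precision=3,suppress=True)
im=[]
for n in("top","side"):
    c=shot(n,n+"0.png"); print(n,[k for k in c],c["fx"],c["fy"],c["cx"],c["cy"]);print(np.array(c["cam_to_world"]))
    for t in("tray","tray_bar","tray_lip","choc_a","dish","mat","tumbler","clock","remote"):
        print(t,[(np.round(r["xy"],0).tolist(),round(r["conf"],2)) for r in spotter.search_frame(n,t)])
print(robot.observe(),robot.tcp_to_tips)
E
```

```text
top ['img', 'fx', 'fy', 'cx', 'cy', 'cam_to_world'] 444.1831811342796 444.1831811342796 284.13314733034713 207.14882293490496
[[-0.02   0.988 -0.151  0.42 ]
 [-1.    -0.021 -0.009 -0.1  ]
 [-0.012  0.151  0.988  1.205]
 [ 0.     0.     0.     1.   ]]
tray [([324.0, 138.0], 0.94), ([342.0, 245.0], 0.66), ([439.0, 190.0], 0.6)]
tray_bar [([438.0, 190.0], 0.83), ([325.0, 142.0], 0.72), ([343.0, 249.0], 0.69)]
tray_lip [([326.0, 138.0], 0.73), ([340.0, 248.0], 0.64), ([437.0, 189.0], 0.56)]
choc_a [([334.0, 233.0], 0.44)]
dish []
mat [([354.0, 243.0], 0.7)]
tumbler [([242.0, 148.0], 0.56)]
clock [([170.0, 153.0], 0.94)]
remote [([252.0, 267.0], 0.74)]
side ['img', 'fx', 'fy', 'cx', 'cy', 'cam_to_world'] 543.7230955253076 543.7230955253076 281.66719842097854 218.26559367688196
[[-0.902  0.211 -0.376  0.163]
 [-0.431 -0.471  0.77   0.818]
 [-0.015  0.857  0.516  0.717]
 [ 0.     0.     0.     1.   ]]
tray [([356.0, 232.0], 0.85), ([332.0, 168.0], 0.62), ([241.0, 206.0], 0.59), ([254.0, 369.0], 0.43)]
tray_bar [([332.0, 168.0], 0.93), ([355.0, 232.0], 0.81), ([239.0, 210.0], 0.58)]
tray_lip [([335.0, 168.0], 0.8), ([351.0, 233.0], 0.72), ([236.0, 211.0], 0.68)]
choc_a [([254.0, 370.0], 0.45)]
dish [([254.0, 371.0], 0.56)]
mat [([356.0, 249.0], 0.82)]
tumbler [([196.0, 250.0], 0.7)]
clock [([140.0, 314.0], 0.57)]
remote [([332.0, 303.0], 0.85)]
{'clock': 1.0, 'q': array([-1.343,  0.13 ,  1.488,  0.   ,  1.523, -0.085]), 'qvel': array([-0.   ,  0.002,  0.   ,  0.   ,  0.001,  0.001]), 'effort': array([ -0.001, -55.978, -49.207,   0.077,   0.023,   0.   ]), 'eef_pos': array([ 0.185, -0.571,  0.236]), 'tool_rot': array([-0.   ,  0.988,  0.156,  0.   ]), 'wrist_force': array([0.229, 0.925, 0.134]), 'wrist_torque': array([-0.021, -0.023,  0.026]), 'grip_force': 0.0, 'gripper_width': 0.09288532305845597} 0.017
```

View pics/top0.png

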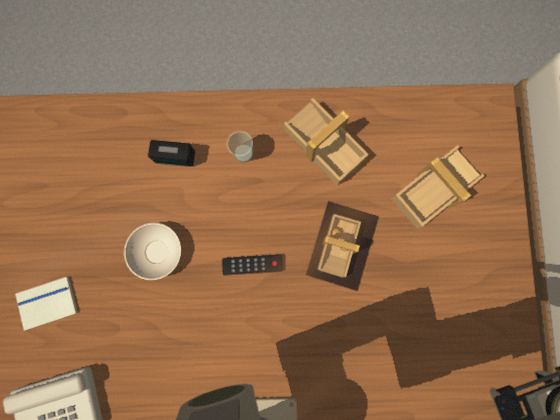

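View pics/side0.png

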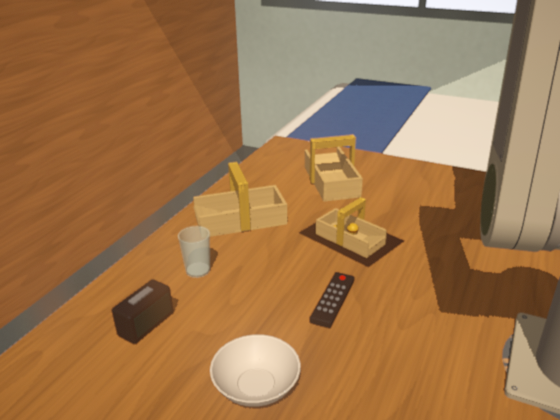

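The small tray sits on the mat at top (342,245) / side (352,232). Look-alikes for it are the larger trays at top (325,140) and (440,190), seen in side at (240,205) and (332,168). The dish is at top (153,251), the remote at (252,265), the glass at (241,147) and the clock at (172,153). I choose the one on the mat, which is the smallest and holds gold balls, and check it in a crop.

```bash
python3 - <<'E'
import cv2,numpy as np
t=cv2.imread("pics/top0.png")[195:295,295:390]; s=cv2.imread("pics/side0.png")[185:265,295:410]
a=cv2.resize(t,None,fx=5,fy=5,interpolation=cv2.INTER_CUBIC)
cv2.imwrite("pics/crop_top.png",a)
cv2.imwrite("pics/crop_side.png",cv2.resize(s,None,fx=6,fy=6,interpolation=cv2.INTER_CUBIC))
E
```

```text
(no output)
```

View pics/crop_top.png

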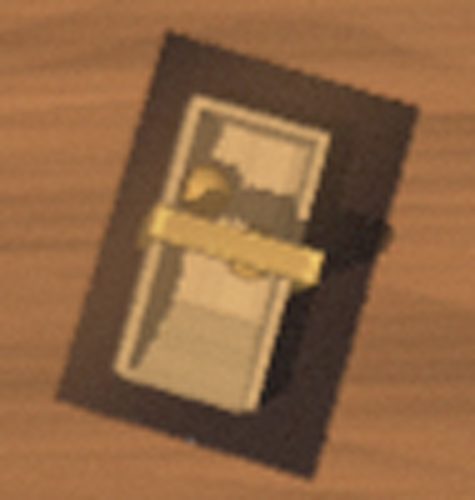

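View pics/crop_side.png

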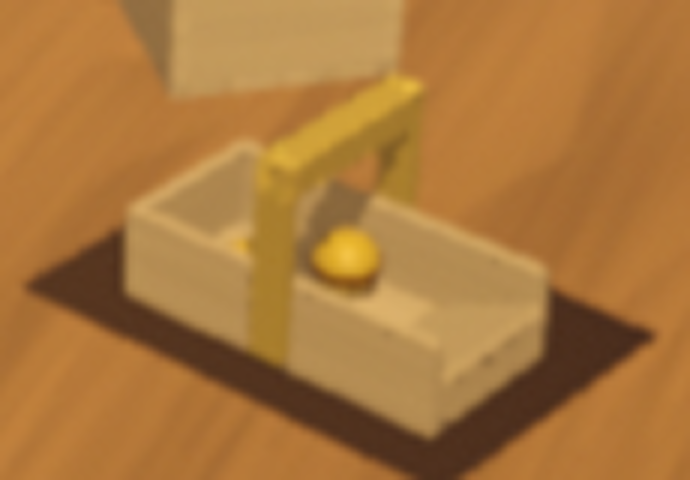

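Both crops show the right tray: one ball at crop (208,185), the other partly under the bar. The ramp and lip are at the robot-side end (crop (185,390)), and the mat corners are clear. Next I measure.

```bash
python3 - <<'E'
from h import *
np.set_printoptions(precision=4,suppress=True)
t=vision.camera("top");s=vision.camera("side")
T=lambda u,v:(295+(u+.5)/5-.5,195+(v+.5)/5-.5); S=lambda u,v:(295+(u+.5)/6-.5,185+(v+.5)/6-.5)
# bar top-face corners/ends
print("barc",tri(t,T(237,240),s,S(343,122)))
print("bar left end",tri(t,T(152,220),s,S(270,162)),"right",tri(t,T(322,264),s,S(413,84)))
m=[atz(t,T(*p),.003)[:2] for p in((168,32),(418,105),(315,478),(57,398))]
m2=[atz(s,S(*p),.003)[:2] for p in((28,286),(655,336))]
m=np.array(m);print("mat",m,m.mean(0),"side",m2)
dx=(m[0]+m[1]-m[2]-m[3])/2;dy=(m[0]+m[3]-m[1]-m[2])/2
print(np.linalg.norm(dx),np.linalg.norm(dy),np.degrees([np.arctan2(dx[1],dx[0]),np.arctan2(-dy[0],dy[1])]))
# tray top corners z=43mm: far end; lip corners wall top
w=np.array([atz(t,T(*p),.043)[:2] for p in((195,97),(330,133))]);l=np.array([atz(t,T(*p),.030)[:2] for p in((118,372),(252,412))])
print("tray",w,l,(w.mean(0)+l.mean(0))/2); d=w.mean(0)-l.mean(0);print(np.linalg.norm(d),np.degrees(np.arctan2(d[1],d[0])))
# dish
im=t["img"].astype(int);hsv=cv2.cvtColor(t["img"],cv2.COLOR_RGB2HSV)
def blob(c,x0,y0,x1,y1):
    h=cv2.cvtColor(c["img"],cv2.COLOR_RGB2HSV);mk=np.zeros(h.shape[:2],np.uint8);mk[y0:y1,x0:x1]=(h[y0:y1,x0:x1,1]<90)&(h[y0:y1,x0:x1,2]>90)
    cs=max(cv2.findContours(mk,0,2)[0],key=cv2.contourArea);return cv2.fitEllipse(cv2.convexHull(cs)),cv2.boundingRect(cs)
for c,b in((t,(110,210,200,290)),(s,(195,330,315,412))):
    e,r=blob(c,*b);print("dish",e,r,atz(c,e[0],.045),[atz(c,p,.045)[:2] for p in((r[0],e[0][1]),(r[0]+r[2],e[0][1]))])
for n,c,p in(("remote ends",t,((222,265,.018),(284,263,.018))),("remote s",s,((345,275,.018),(322,322,.018))),):
    print(n,[atz(c,q[:2],q[2]) for q in p])
print("base",[proj(t,(0,0,0))])
E
```

```text
barc (array([ 0.4968, -0.2331,  0.0933]), np.float64(0.0007784015241195188))
bar left end (array([ 0.5091, -0.1904,  0.0951]), np.float64(0.0025569256685691226)) right (array([ 0.4833, -0.2754,  0.0917]), np.float64(0.002349697125432514))
mat [[ 0.6181 -0.2106]
 [ 0.5749 -0.3451]
 [ 0.3763 -0.2802]
 [ 0.421  -0.1444]] [ 0.4976 -0.2451] side [array([ 0.6166, -0.2056]), array([ 0.376 , -0.2736])]
0.20835460079498633 0.14215454579822628 [-18.3249 -18.0125]
tray [[ 0.5764 -0.2199]
 [ 0.5559 -0.2901]] [[ 0.4338 -0.1757]
 [ 0.4118 -0.2449]] [ 0.4945 -0.2326]
0.15014396725022483 -17.313324498537128
dish ((152.26634216308594, 250.97193908691406), (55.85438537597656, 58.837379455566406), 43.157188415527344) (124, 223, 57, 57) [0.4889 0.2567 0.045 ] [array([0.4904, 0.3308]), array([0.4873, 0.1815])]
dish ((254.90965270996094, 369.4107666015625), (71.01708221435547, 89.69918060302734), 84.54943084716797) (210, 335, 90, 71) [0.4865 0.2667 0.045 ] [array([0.5536, 0.2977]), array([0.4193, 0.2358])]
remote ends [array([0.4495, 0.0783, 0.018 ]), array([ 0.4515, -0.0863,  0.018 ])]
remote s [array([ 0.4504, -0.07  ,  0.018 ]), array([0.4399, 0.0863, 0.018 ])]
base [array([253.5896, 442.9093])]
```

```bash
cat > plan.py <<'E'
from h import *
from scipy.spatial.transform import Rotation as R, Slerp
def down(deg):
    c,s=np.cos(np.radians(deg)),np.sin(np.radians(deg)); return R.from_matrix(np.array([[s*-1,c,0],[c,s,0],[0,0,-1]]).T)
def cur():
    o=robot.observe();q=o["tool_rot"];return np.array(o["eef_pos"]),R.from_quat([q[1],q[2],q[3],q[0]])
def plan(p0,r0,p1,r1,n,arc=False):
    sl=Slerp([0,1],R.concatenate([r0,r1]));p,r=p0,r0;out=[]
    a0,a1=np.arctan2(p0[1],p0[0]),np.arctan2(p1[1],p1[0]);h0,h1=np.hypot(*p0[:2]),np.hypot(*p1[:2])
    for k in range(1,n+1):
        f=k/n;t=p0+(p1-p0)*f
        if arc: a=a0+(a1-a0)*f;h=h0+(h1-h0)*f;t=np.array([h*np.cos(a),h*np.sin(a),t[2]])
        row=np.round(np.r_[r.inv().apply(t-p)/.02,(r.inv()*sl(f)).as_rotvec(degrees=True)/8],2)
        out.append(row); p=p+r.apply(row[:3]*.02); r=r*R.from_rotvec(row[3:]*8,degrees=True)
    for i in range(0,n,5): print([x.tolist() for x in out[i:i+5]])
    print("end",np.round(p,4),np.round(r.as_matrix()[:,1:].T,3).tolist(),"max",np.abs(out).max());return p,r
E
python3 - <<'E'
from plan import *
p,r=cur();plan(p,r,np.array([.497,-.233,.15]),down(-17.3),25)
E
```

```text
[[0.8, -0.45, 0.17, 0.0, 0.0, -0.27], [0.82, -0.42, 0.17, 0.0, 0.0, -0.28], [0.84, -0.39, 0.17, 0.0, 0.0, -0.27], [0.84, -0.36, 0.18, 0.0, 0.0, -0.28], [0.87, -0.32, 0.17, 0.0, 0.0, -0.27]]
[[0.87, -0.29, 0.17, 0.0, 0.0, -0.27], [0.88, -0.25, 0.17, 0.0, 0.0, -0.28], [0.9, -0.23, 0.17, 0.0, 0.0, -0.27], [0.9, -0.19, 0.17, 0.0, 0.0, -0.27], [0.9, -0.15, 0.17, 0.0, 0.0, -0.28]]
[[0.92, -0.12, 0.17, 0.0, 0.0, -0.27], [0.91, -0.08, 0.18, 0.0, 0.0, -0.28], [0.92, -0.05, 0.17, 0.0, 0.0, -0.27], [0.92, -0.01, 0.17, 0.0, 0.0, -0.27], [0.92, 0.02, 0.17, 0.0, 0.0, -0.28]]
[[0.92, 0.05, 0.17, 0.0, 0.0, -0.27], [0.92, 0.1, 0.17, 0.0, 0.0, -0.28], [0.91, 0.12, 0.17, 0.0, 0.0, -0.27], [0.9, 0.16, 0.17, 0.0, 0.0, -0.27], [0.9, 0.2, 0.18, 0.0, 0.0, -0.28]]
[[0.89, 0.23, 0.17, 0.0, 0.0, -0.27], [0.89, 0.27, 0.17, 0.0, 0.0, -0.28], [0.87, 0.29, 0.17, 0.0, 0.0, -0.27], [0.86, 0.33, 0.17, 0.0, 0.0, -0.27], [0.84, 0.37, 0.17, 0.0, 0.0, -0.28]]
end [ 0.497 -0.233  0.15 ] [[0.955, -0.297, 0.0], [0.0, -0.0, -1.0]] max 0.92
```

Request:
move_arm --pt "0.8 -0.45 0.17 0 0 -0.27 -1" --pt "0.8 -0.4 0.17 0 0 -0.27 -1" --pt "0.85 -0.4 0.17 0 0 -0.27 -1" --pt "0.85 -0.35 0.17 0 0 -0.28 -1" --pt "0.85 -0.3 0.17 0 0 -0.28 -1"

```text
clock: 1.72
eef_pos: [0.2482, -0.503, 0.2185]
tool_rot: [0.0, 0.968, 0.251, 0.0]
wrist_force: [0.1, -0.6, -0.1]
gripper_width: 0.093
grip_force: 0.0
```

Request:
move_arm --pt "0.85 -0.3 0.17 0 0 -0.27 -1" --pt "0.9 -0.25 0.17 0 0 -0.27 -1" --pt "0.9 -0.25 0.17 0 0 -0.27 -1" --pt "0.9 -0.2 0.17 0 0 -0.28 -1" --pt "0.9 -0.15 0.17 0 0 -0.28 -1"

```text
clock: 2.35
eef_pos: [0.31, -0.4351, 0.2014]
tool_rot: [-0.0, 0.94, 0.342, 0.0]
wrist_force: [-0.1, -0.1, -0.1]
gripper_width: 0.0929
grip_force: 0.0
```

Request:
move_arm --pt "0.9 -0.1 0.17 0 0 -0.27 -1" --pt "0.9 -0.1 0.17 0 0 -0.27 -1" --pt "0.9 -0.05 0.17 0 0 -0.27 -1" --pt "0.9 0 0.17 0 0 -0.28 -1" --pt "0.9 0 0.17 0 0 -0.28 -1"

```text
clock: 2.98
eef_pos: [0.3711, -0.3688, 0.1844]
tool_rot: [0.0, 0.903, 0.43, 0.0]
wrist_force: [-1.5, -1.2, -0.2]
gripper_width: 0.0935
grip_force: 0.0
```

Request:
move_arm --pt "0.9 0.05 0.17 0 0 -0.27 -1" --pt "0.9 0.1 0.17 0 0 -0.27 -1" --pt "0.9 0.1 0.17 0 0 -0.27 -1" --pt "0.9 0.15 0.17 0 0 -0.28 -1" --pt "0.9 0.2 0.17 0 0 -0.28 -1"

```text
clock: 3.6
eef_pos: [0.4325, -0.3017, 0.1674]
tool_rot: [0.0, 0.858, 0.514, 0.0]
wrist_force: [0.5, -0.2, -0.4]
gripper_width: 0.0934
grip_force: 0.0
```

Request:
move_arm --pt "0.9 0.25 0.17 0 0 -0.27 -1" --pt "0.9 0.25 0.17 0 0 -0.27 -1" --pt "0.85 0.3 0.17 0 0 -0.27 -1" --pt "0.85 0.35 0.17 0 0 -0.28 -1" --pt "0.5 0.2 0 0 0 -0.28 -1"

```text
clock: 4.22
eef_pos: [0.4899, -0.2397, 0.1536]
tool_rot: [-0.0, 0.804, 0.594, -0.0]
wrist_force: [0.2, 0.4, 0.9]
gripper_width: 0.0933
grip_force: 0.0
```

```bash
python3 - <<'E'
from plan import *
import time
c=shot("side","side1.png")
p,r=cur();plan(p,r,np.array([.497,-.233,.15]),down(-17.3),2)
print("bar in tool:",r.inv().apply(np.array([.497,-.233,.088])-p))
E
```

```text
[[0.19, 0.11, 0.1, -0.0, -0.0, 0.02], [0.2, 0.11, 0.09, -0.0, -0.0, 0.02]]
end [ 0.4969 -0.2329  0.1501] [[0.955, -0.297, -0.0], [0.0, 0.001, -1.0]] max 0.2
bar in tool: [0.00769632 0.00450502 0.06586413]
```

Request:
move_arm --pt "0.2 0.12 0.3 0 0 0.02 -1" --pt "0.2 0.1 0.4 0 0 0.02 -1" --pt "0 0 0.5 0 0 0 -1" --pt "0 0 0.4 0 0 0 -1" --pt "0 0 0.2 0 0 0 -1"

```text
clock: 4.9
eef_pos: [0.4952, -0.2344, 0.117]
tool_rot: [-0.001, 0.807, 0.59, -0.0]
wrist_force: [0.2, 0.1, -0.2]
gripper_width: 0.0928
grip_force: 0.0
```

```bash
python3 - <<'E'
from plan import *
s=shot("side","side2.png");t=vision.camera("top")
p,r=cur();print(p,r.inv().apply(np.array([.497,-.233,.086])-p))
a=s["img"][150:270,270:430,::-1];b=t["img"][185:305,280:440,::-1]
cv2.imwrite("pics/c2.png",cv2.resize(np.hstack([a,b]),None,fx=2.5,fy=2.5,interpolation=cv2.INTER_CUBIC))
E
```

```text
[ 0.49537358 -0.23434083  0.11733816] [0.00176249 0.00117826 0.03133734]
```

View pics/c2.png

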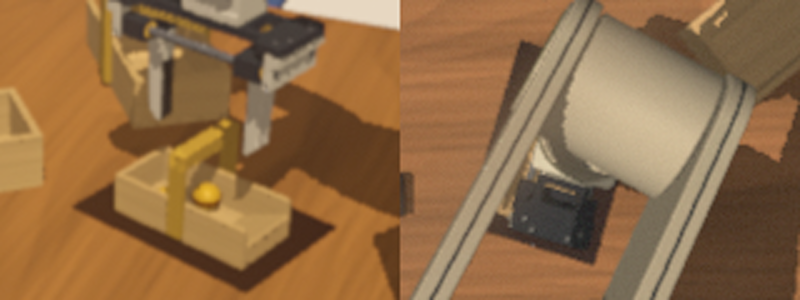

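The left half shows the fingers straddling the bar on its two sides, roughly centred (bar at about crop (203,145), fingers at (160,85) and (255,120)). I descend and close.

Request:
move_arm --pt "0.05 0.05 0.5 0 0 0 -1" --pt "0 0 0.5 0 0 0 -1" --pt "0 0 0.35 0 0 0 -1" --pt "0 0 0.15 0 0 0 -1" --pt "0 0 0 0 0 0 -1"

```text
clock: 5.62
eef_pos: [0.497, -0.2337, 0.0878]
tool_rot: [-0.0, 0.807, 0.591, -0.0]
wrist_force: [0.3, 0.5, 0.5]
gripper_width: 0.0931
grip_force: 0.0
```

Request:
move_arm --pt "0 0 0 0 0 0 0.3" --pt "0 0 0 0 0 0 0.6" --pt "0 0 0 0 0 0 1" --pt "0 0 0 0 0 0 1" --pt "0 0 0 0 0 0 1" --force 45

```text
clock: 6.25
eef_pos: [0.4971, -0.2338, 0.0881]
tool_rot: [0.0, 0.807, 0.591, -0.0]
wrist_force: [-1.1, 0.3, -0.3]
gripper_width: 0.0475
grip_force: 0.0
```

Request:
move_arm --pt "0 0 0 0 0 0 1" --pt "0 0 0 0 0 0 1" --pt "0 0 0 0 0 0 1" --pt "0 0 0 0 0 0 1" --pt "0 0 0 0 0 0 1" --force 45

```text
clock: 6.88
eef_pos: [0.4969, -0.2337, 0.088]
tool_rot: [-0.0, 0.807, 0.591, -0.0]
wrist_force: [-1.2, 0.7, 0.7]
gripper_width: 0.0153
grip_force: 45.0
```

Request:
move_arm --pt "0 0 -0.2 0 0 0 1" --pt "0 0 -0.4 0 0 0 1" --pt "0 0 -0.6 0 0 0 1" --pt "0 0 -0.8 0 0 0 1" --pt "0 0 -0.8 0 0 0 1"

```text
clock: 7.5
eef_pos: [0.4974, -0.2339, 0.1457]
tool_rot: [0.0, 0.807, 0.591, 0.0]
wrist_force: [0.1, -0.1, -3.2]
gripper_width: 0.0155
grip_force: 45.0
```

Request:
move_arm --pt "0 0 -0.8 0 0 0 1" --pt "0 0 -0.8 0 0 0 1" --pt "0 0 -0.8 0 0 0 1" --pt "0 0 -0.6 0 0 0 1" --pt "0 0 -0.3 0 0 0 1"

```text
clock: 8.12
eef_pos: [0.4974, -0.2339, 0.211]
tool_rot: [0.0, 0.807, 0.591, 0.0]
wrist_force: [0.1, -0.2, -2.4]
gripper_width: 0.0157
grip_force: 45.0
```

```bash
python3 - <<'E'
from plan import *
s=vision.camera("side");t=vision.camera("top")
p,r=cur();print(p,r.as_matrix())
a=s["img"][90:270,250:430,::-1];b=t["img"][160:340,260:440,::-1]
cv2.imwrite("pics/c3.png",cv2.resize(np.hstack([a,b]),None,fx=2.2,fy=2.2,interpolation=cv2.INTER_CUBIC))
D=np.array([.488,.257]);e=D/np.linalg.norm(D);print(np.degrees(np.arctan2(e[1],e[0])))
# tray yaw = radial; at tilt 30 lip rel bar fwd(toward robot):
for a in(25,30,35,45):
    c,q=np.cos(np.radians(a)),np.sin(np.radians(a));print(a,75*c-58*q,-75*q-58*c, 75*c-85*q,-75*q-85*c)
r1=np.linalg.norm(D)+.050
plan(p,r,np.r_[e*r1,.21],down(np.degrees(np.arctan2(e[1],e[0]))),30,arc=True)
E
```

```text
[ 0.49735692 -0.23392437  0.21070465] [[ 3.02349786e-01  9.53196706e-01  8.03469336e-04]
 [ 9.53197023e-01 -3.02349492e-01 -4.68716437e-04]
 [-2.03850419e-04  9.07580894e-04 -9.99999567e-01]]
27.77305566058224
25 43.46122484678817 -84.26222127867815 32.05053177978929 -108.73253152866769
30 35.9519052838329 -87.72947341949744 22.451905283832907 -111.1121593216773
35 28.16897001331371 -90.52905129508997 12.682406231835472 -112.64615649089276
45 12.020815280171313 -94.04520189781081 -7.071067811865468 -113.13708498984761
[[0.83, 0.18, 0.0, 0.0, 0.0, -0.19], [0.84, 0.19, 0.0, 0.0, 0.0, -0.19], [0.84, 0.18, 0.0, 0.0, 0.0, -0.19], [0.84, 0.17, 0.0, 0.0, 0.0, -0.19], [0.85, 0.17, 0.01, 0.0, 0.0, -0.19]]
[[0.84, 0.17, -0.0, 0.0, 0.0, -0.18], [0.86, 0.16, -0.0, 0.0, 0.0, -0.19], [0.85, 0.16, -0.0, 0.0, 0.0, -0.19], [0.86, 0.16, -0.0, 0.0, 0.0, -0.19], [0.87, 0.15, 0.0, 0.0, 0.0, -0.19]]
[[0.86, 0.15, 0.0, 0.0, 0.0, -0.19], [0.87, 0.15, 0.0, 0.0, 0.0, -0.19], [0.87, 0.14, 0.0, 0.0, 0.0, -0.19], [0.88, 0.14, 0.0, 0.0, 0.0, -0.19], [0.88, 0.14, 0.0, 0.0, 0.0, -0.19]]
[[0.88, 0.13, 0.01, 0.0, 0.0, -0.18], [0.89, 0.13, -0.0, 0.0, 0.0, -0.19], [0.89, 0.12, -0.0, 0.0, 0.0, -0.19], [0.89, 0.12, -0.0, 0.0, 0.0, -0.19], [0.89, 0.12, -0.0, 0.0, 0.0, -0.19]]
[[0.9, 0.11, -0.0, 0.0, 0.0, -0.19], [0.9, 0.11, 0.0, 0.0, 0.0, -0.19], [0.91, 0.1, 0.0, 0.0, 0.0, -0.19], [0.91, 0.1, 0.0, 0.0, 0.0, -0.19], [0.91, 0.1, 0.0, 0.0, 0.0, -0.19]]
[[0.91, 0.09, 0.0, 0.0, 0.0, -0.19], [0.92, 0.09, 0.0, 0.0, 0.0, -0.18], [0.92, 0.09, 0.0, 0.0, 0.01, -0.19], [0.92, 0.08, 0.01, 0.0, -0.0, -0.19], [0.93, 0.07, -0.0, 0.0, -0.0, -0.19]]
end [0.5322 0.2803 0.2099] [[0.885, 0.466, 0.001], [0.0, 0.001, -1.0]] max 0.93
```

View pics/c3.png

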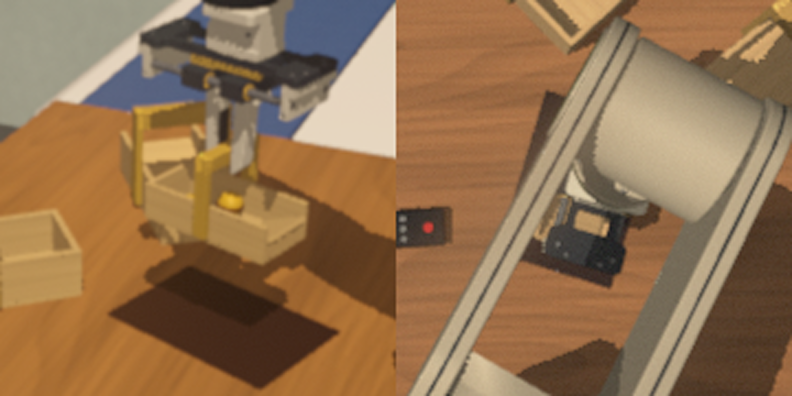

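The tray (crop (228,205)) hangs level with a ball at (230,200), over the empty mat. I carry it along the arc.

Request:
move_arm --pt "0.3 0.07 0 0 0 -0.07 1" --pt "0.55 0.12 0 0 0 -0.12 1" --pt "0.85 0.18 0 0 0 -0.19 1" --pt "0.85 0.18 0 0 0 -0.19 1" --pt "0.85 0.18 0 0 0 -0.19 1"

```text
clock: 8.85
eef_pos: [0.5296, -0.1705, 0.21]
tool_rot: [-0.0, 0.774, 0.634, 0.0]
wrist_force: [0.6, -0.1, -2.0]
gripper_width: 0.0158
grip_force: 45.0
```

Request:
move_arm --pt "0.85 0.17 0 0 0 -0.19 1" --pt "0.85 0.17 0 0 0 -0.19 1" --pt "0.85 0.17 0 0 0 -0.19 1" --pt "0.85 0.17 0 0 0 -0.19 1" --pt "0.85 0.16 0 0 0 -0.19 1"

```text
clock: 9.48
eef_pos: [0.5585, -0.0894, 0.21]
tool_rot: [0.0, 0.73, 0.683, 0.0]
wrist_force: [-0.0, -0.3, -2.2]
gripper_width: 0.0154
grip_force: 45.0
```

Request:
move_arm --pt "0.85 0.16 0 0 0 -0.19 1" --pt "0.85 0.15 0 0 0 -0.19 1" --pt "0.85 0.15 0 0 0 -0.19 1" --pt "0.85 0.15 0 0 0 -0.19 1" --pt "0.85 0.15 0 0 0 -0.19 1"

```text
clock: 10.1
eef_pos: [0.5748, -0.0046, 0.2101]
tool_rot: [0.0, 0.683, 0.73, 0.0]
wrist_force: [0.7, -0.1, -1.6]
gripper_width: 0.0161
grip_force: 45.0
```

Request:
move_arm --pt "0.9 0.14 0 0 0 -0.19 1" --pt "0.9 0.14 0 0 0 -0.19 1" --pt "0.9 0.13 0 0 0 -0.19 1" --pt "0.9 0.13 0 0 0 -0.19 1" --pt "0.9 0.12 0 0 0 -0.19 1"

```text
clock: 10.72
eef_pos: [0.5772, 0.0863, 0.21]
tool_rot: [-0.0, 0.633, 0.774, -0.0]
wrist_force: [-0.5, 0.1, -2.8]
gripper_width: 0.0159
grip_force: 45.0
```

Request:
move_arm --pt "0.9 0.12 0 0 0 -0.19 1" --pt "0.9 0.11 0 0 0 -0.19 1" --pt "0.9 0.11 0 0 0 -0.19 1" --pt "0.9 0.1 0 0 0 -0.19 1" --pt "0.9 0.1 0 0 0 -0.19 1"

```text
clock: 11.35
eef_pos: [0.5652, 0.176, 0.21]
tool_rot: [0.0, 0.581, 0.814, -0.0]
wrist_force: [-0.2, -0.1, -2.3]
gripper_width: 0.0155
grip_force: 45.0
```

Request:
move_arm --pt "0.9 0.1 0 0 0 -0.19 1" --pt "0.9 0.1 0 0 0 -0.19 1" --pt "0.9 0.09 0 0 0 -0.19 1" --pt "0.6 0.06 0 0 0 -0.12 1" --pt "0.3 0.03 0 0 0 -0.06 1"

```text
clock: 11.98
eef_pos: [0.5461, 0.2454, 0.21]
tool_rot: [0.0, 0.538, 0.843, -0.0]
wrist_force: [-0.3, -0.1, -1.6]
gripper_width: 0.0158
grip_force: 45.0
```

```bash
python3 - <<'E'
from plan import *
s=vision.camera("side");t=vision.camera("top")
p,r=cur();print(p,r.as_matrix()[:,1])
D=np.array([.488,.257]);e=D/np.linalg.norm(D)
r1=np.linalg.norm(D)+.050
plan(p,r,np.r_[e*r1,.19],down(27.8),5)
a=s["img"][200:420,160:380,::-1];b=t["img"][130:350,60:280,::-1]
cv2.imwrite("pics/c4.png",cv2.resize(np.hstack([a,b]),None,fx=1.8,fy=1.8,interpolation=cv2.INTER_CUBIC))
E
```

```text
[0.54626563 0.24509905 0.2100344 ] [ 9.06871436e-01  4.21407403e-01 -1.54300351e-05]
[[0.38, 0.02, 0.2, -0.0, -0.0, -0.07], [0.38, 0.03, 0.2, -0.0, -0.0, -0.07], [0.37, 0.02, 0.2, -0.0, -0.0, -0.08], [0.38, 0.04, 0.2, -0.0, -0.0, -0.07], [0.38, 0.03, 0.2, -0.0, -0.0, -0.07]]
end [0.5322 0.2803 0.19  ] [[0.885, 0.466, -0.0], [-0.0, 0.0, -1.0]] max 0.38
```

View pics/c4.png

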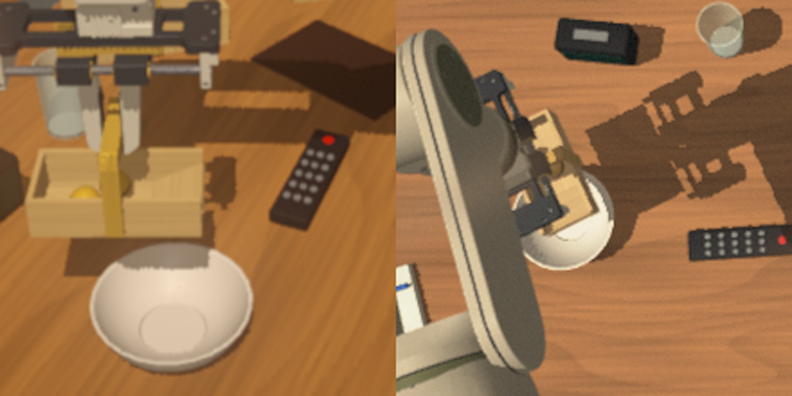

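The tray is level beside the dish with one ball visible at side crop (85,190), and its pouring end points towards the robot over the dish (top crop (565,215)). I shift to the pour position, then tip slowly.

Request:
move_arm --pt "0.3 0.02 0.2 0 0 -0.07 1" --pt "0.5 0.03 0.4 0 0 -0.08 1" --pt "0.5 0.03 0.5 0 0 -0.08 1" --pt "0.4 0.03 0.3 0 0 -0.07 1" --pt "0.2 0.03 0.2 0 0 -0.06 1"

```text
clock: 12.7
eef_pos: [0.5317, 0.2806, 0.1772]
tool_rot: [-0.0, 0.516, 0.856, -0.0]
wrist_force: [1.1, 0.1, -2.7]
gripper_width: 0.0157
grip_force: 45.0
```

Request:
move_arm --pt "0 0 0 -0.2 0 0 1" --pt "0 0 0 -0.4 0 0 1" --pt "0 0 0 -0.4 0 0 1" --pt "0 0 0 -0.4 0 0 1" --pt "0 0 0 -0.4 0 0 1"

```text
clock: 13.32
eef_pos: [0.5326, 0.2798, 0.1787]
tool_rot: [0.066, 0.513, 0.849, 0.109]
wrist_force: [-0.1, 0.0, -2.7]
gripper_width: 0.0153
grip_force: 45.0
```

Request:
move_arm --pt "0 0 0 -0.3 0 0 1" --pt "0 0 0 -0.2 0 0 1" --pt "0 0 0 -0.2 0 0 1" --pt "0 0 0 -0.2 0 0 1" --pt "0 0 0 -0.2 0 0 1"

```text
clock: 13.95
eef_pos: [0.5323, 0.28, 0.178]
tool_rot: [0.104, 0.506, 0.838, 0.173]
wrist_force: [-0.8, -0.6, -2.3]
gripper_width: 0.0157
grip_force: 45.0
```

```bash
python3 - <<'E'
from plan import *
p,r=cur();m=r.as_matrix();print(p,robot.observe()["q"],"tilt",np.degrees(np.arccos(-m[2,2])),m[:,1])
D=np.array([.488,.257]);e=D/np.linalg.norm(D);f=-m[:,1];u=-m[:,2]
lip=p+.075*f-.058*u;print("lip",lip,"rel",(lip[:2]-D)@e,(lip[:2]-D)@[-e[1],e[0]],"low",(p+.075*f-.085*u)[2])
E
```

```text
[0.53234902 0.28003632 0.17803509] [ 0.37238809 -0.20167747  1.97302918  0.05380211  0.96663455 -0.13362268] tilt 23.294601247336082 [0.81277403 0.42779736 0.39545896]
lip [0.49168739 0.25863533 0.09510361] rel 0.0040246178494873445 -0.00027127724843264023 low 0.07030455373316098
```

Request:
move_arm --pt "0 0 0 -0.2 0 0 1" --pt "0 0 0 -0.2 0 0 1" --pt "0 0 0 -0.2 0 0 1" --pt "0 0 0 -0.2 0 0 1" --pt "0 0 0 -0.2 0 0 1"

```text
clock: 14.58
eef_pos: [0.5323, 0.28, 0.178]
tool_rot: [0.139, 0.498, 0.824, 0.231]
wrist_force: [0.9, -1.1, -2.0]
gripper_width: 0.0154
grip_force: 45.0
```

Request:
move_arm --pt "0 0 0 -0.1 0 0 1" --pt "0 0 0 -0.1 0 0 1" --pt "0 0 0 -0.2 0 0 1" --pt "0 0 0 -0.2 0 0 1" --pt "0 0 0 -0.2 0 0 1"

```text
clock: 15.2
eef_pos: [0.5322, 0.28, 0.1779]
tool_rot: [0.167, 0.489, 0.81, 0.277]
wrist_force: [-0.3, -0.6, -2.2]
gripper_width: 0.0156
grip_force: 45.0
```

Request:
move_arm --pt "0 0 0 -0.2 0 0 1" --pt "0 0 0 -0.2 0 0 1" --pt "0 0 0 -0.1 0 0 1" --pt "0 0 0 -0.1 0 0 1" --pt "0 0 0 0 0 0 1"

```text
clock: 15.82
eef_pos: [0.5322, 0.28, 0.1779]
tool_rot: [0.187, 0.482, 0.798, 0.31]
wrist_force: [-0.4, 0.2, -1.5]
gripper_width: 0.0156
grip_force: 45.0
```

```bash
python3 - <<'E'
from plan import *
p,r=cur();m=r.as_matrix();print(p,robot.observe()["q"],"tilt",np.degrees(np.arccos(-m[2,2])),m[:,1])
D=np.array([.488,.257]);e=D/np.linalg.norm(D);f=-m[:,1];u=-m[:,2]
lip=p+.075*f-.058*u;print("lip",lip,"rel",(lip[:2]-D)@e,"low",(p+.075*f-.085*u)[2])
s=vision.camera("side");t=vision.camera("top")
a=s["img"][200:420,160:380,::-1];b=t["img"][130:350,60:280,::-1]
cv2.imwrite("pics/c5.png",cv2.resize(np.hstack([a,b]),None,fx=1.8,fy=1.8,interpolation=cv2.INTER_CUBIC))
E
```

```text
[0.53217521 0.27996789 0.17785575] [ 0.34070929 -0.45748494  2.29484362  0.17823647  0.57668913 -0.25629907] tilt 42.39819687797763 [0.65353105 0.34386742 0.67427914]
lip [0.5177662  0.27239562 0.08445317] rel 0.033511046117886245 low 0.06451430671747065
```

View pics/c5.png

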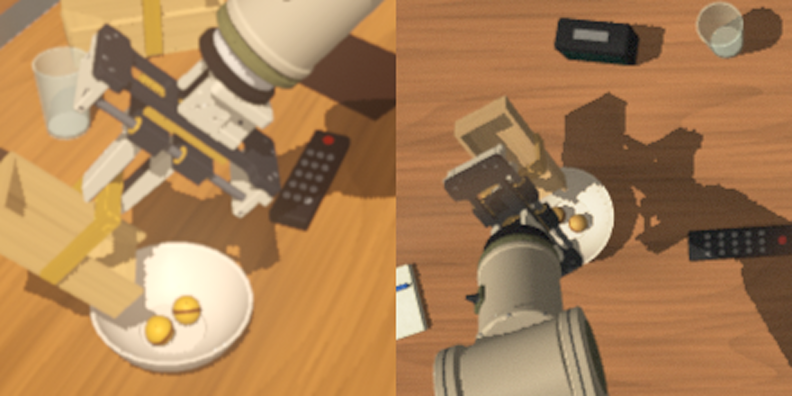

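Both chocolates lie in the dish (side crop (158,330) and (187,309)). I tip the last 2.5 degrees and hold.

Request:
move_arm --pt "0 0 0 -0.15 0 0 1" --pt "0 0 0 -0.15 0 0 1" --pt "0 0 0 0 0 0 1" --pt "0 0 0 0 0 0 1" --pt "0 0 0 0 0 0 1"

```text
clock: 16.55
eef_pos: [0.5325, 0.2801, 0.1783]
tool_rot: [0.197, 0.478, 0.791, 0.326]
wrist_force: [0.8, 1.5, -2.4]
gripper_width: 0.0155
grip_force: 45.0
```

Request:
move_arm --pt "0 0 0 0 0 0 1" --pt "0 0 0 0 0 0 1" --pt "0 0 0 0 0 0 1" --pt "0 0 0 0 0 0 1" --pt "0 0 0 0 0 0 1"

```text
clock: 17.18
eef_pos: [0.5323, 0.28, 0.178]
tool_rot: [0.197, 0.478, 0.792, 0.326]
wrist_force: [-0.0, -1.0, -0.6]
gripper_width: 0.0155
grip_force: 45.0
```

```bash
python3 - <<'E'
from plan import *
p,r=cur();m=r.as_matrix();print(p,"tilt",np.degrees(np.arccos(-m[2,2])),robot.observe()["qvel"])
p,r=plan(p,r,p+[0,0,.035],down(27.8),15)
plan(p,r,np.array([.497,-.234,.20]),down(-17.5),30,arc=True)
E
```

```text
[0.53230756 0.2800292  0.17801691] tilt 44.79796879554059 [-0.00011558  0.00149763 -0.00055169  0.00068518 -0.00039434  0.00057942]
[[-0.0, 0.08, -0.08, 0.37, 0.0, -0.0], [-0.0, 0.08, -0.09, 0.38, 0.0, -0.0], [-0.0, 0.07, -0.09, 0.37, 0.0, -0.0], [-0.0, 0.07, -0.1, 0.37, 0.0, -0.0], [-0.0, 0.06, -0.09, 0.38, 0.0, -0.0]]
[[-0.0, 0.06, -0.1, 0.37, 0.0, -0.0], [-0.0, 0.06, -0.11, 0.37, 0.0, -0.0], [-0.0, 0.04, -0.11, 0.38, 0.0, -0.0], [-0.0, 0.04, -0.1, 0.37, 0.0, -0.0], [-0.0, 0.04, -0.12, 0.37, 0.0, -0.0]]
[[-0.0, 0.03, -0.11, 0.38, 0.0, -0.0], [-0.0, 0.02, -0.11, 0.37, 0.0, -0.0], [-0.0, 0.02, -0.12, 0.37, 0.0, -0.0], [-0.0, 0.01, -0.11, 0.38, 0.0, -0.0], [-0.0, 0.01, -0.12, 0.37, 0.0, -0.0]]
end [0.5323 0.28   0.213 ] [[0.885, 0.466, -0.0], [-0.0, -0.0, -1.0]] max 0.38
[[-0.92, -0.1, 0.02, -0.0, 0.0, 0.19], [-0.92, -0.11, 0.02, -0.0, 0.0, 0.19], [-0.92, -0.11, 0.03, -0.0, 0.0, 0.19], [-0.92, -0.11, 0.02, -0.0, 0.0, 0.18], [-0.91, -0.12, 0.02, -0.0, 0.0, 0.19]]
[[-0.9, -0.12, 0.02, -0.0, 0.0, 0.19], [-0.91, -0.12, 0.02, -0.0, 0.0, 0.19], [-0.9, -0.13, 0.02, -0.0, 0.0, 0.19], [-0.9, -
[... 229 characters left out ...]
88, -0.16, 0.03, -0.0, 0.0, 0.19]]
[[-0.87, -0.16, 0.02, -0.0, 0.0, 0.19], [-0.87, -0.16, 0.02, -0.0, 0.0, 0.19], [-0.87, -0.17, 0.02, -0.0, 0.0, 0.18], [-0.87, -0.17, 0.02, -0.0, 0.0, 0.19], [-0.86, -0.17, 0.02, -0.0, 0.0, 0.19]]
[[-0.86, -0.18, 0.03, -0.0, 0.0, 0.19], [-0.85, -0.18, 0.02, -0.0, 0.0, 0.19], [-0.85, -0.19, 0.02, -0.0, 0.0, 0.19], [-0.85, -0.19, 0.02, -0.0, 0.0, 0.19], [-0.84, -0.19, 0.02, -0.0, 0.0, 0.18]]
[[-0.84, -0.19, 0.02, -0.0, 0.0, 0.19], [-0.84, -0.2, 0.03, -0.0, 0.0, 0.19], [-0.83, -0.2, 0.02, -0.0, 0.0, 0.19], [-0.83, -0.21, 0.02, -0.0, 0.0, 0.19], [-0.83, -0.21, 0.02, -0.0, 0.0, 0.19]]
end [ 0.497 -0.234  0.2  ] [[0.954, -0.301, -0.0], [-0.0, -0.0, -1.0]] max 0.92
```

Request:
move_arm --pt "0 0.08 -0.08 0.2 0 0 1" --pt "0 0.08 -0.08 0.4 0 0 1" --pt "0 0.08 -0.1 0.4 0 0 1" --pt "0 0.07 -0.1 0.4 0 0 1" --pt "0 0.06 -0.1 0.4 0 0 1"

```text
clock: 17.8
eef_pos: [0.5323, 0.28, 0.1901]
tool_rot: [0.135, 0.499, 0.826, 0.224]
wrist_force: [0.5, -0.1, -1.8]
gripper_width: 0.0158
grip_force: 45.0
```

Request:
move_arm --pt "0 0.06 -0.1 0.4 0 0 1" --pt "0 0.06 -0.1 0.4 0 0 1" --pt "0 0.05 -0.1 0.4 0 0 1" --pt "0 0.04 -0.1 0.4 0 0 1" --pt "0 0.04 -0.1 0.4 0 0 1"

```text
clock: 18.42
eef_pos: [0.5328, 0.2803, 0.2013]
tool_rot: [0.064, 0.513, 0.849, 0.107]
wrist_force: [-0.6, -0.5, -2.5]
gripper_width: 0.0156
grip_force: 45.0
```

Request:
move_arm --pt "0 0.03 -0.1 0.4 0 0 1" --pt "0 0.02 -0.1 0.4 0 0 1" --pt "0 0.02 -0.1 0.4 0 0 1" --pt "0 0.01 -0.1 0.4 0 0 1" --pt "0 0 -0.1 0.2 0 0 1"

```text
clock: 19.05
eef_pos: [0.5332, 0.2805, 0.2112]
tool_rot: [-0.0, 0.517, 0.856, -0.0]
wrist_force: [1.3, 0.9, -2.4]
gripper_width: 0.0155
grip_force: 45.0
```

```bash
python3 - <<'E'
from plan import *
p,r=cur();m=r.as_matrix();print(p,"tilt",np.degrees(np.arccos(-m[2,2])),m)
E
```

```text
[0.53322922 0.28051445 0.21118341] tilt 0.0378984505822378 [[-4.65840052e-01  8.84868736e-01 -6.04722111e-04]
 [ 8.84868941e-01  4.65839977e-01 -2.68012755e-04]
 [ 4.45476266e-05 -6.59950891e-04 -9.99999781e-01]]
```

Level. Now I carry it back.

Request:
move_arm --pt "-0.4 -0.05 0 0 0 0.09 1" --pt "-0.9 -0.1 0 0 0 0.19 1" --pt "-0.9 -0.1 0 0 0 0.19 1" --pt "-0.9 -0.11 0 0 0 0.19 1" --pt "-0.9 -0.12 0 0 0 0.19 1"

```text
clock: 19.68
eef_pos: [0.5583, 0.2021, 0.2114]
tool_rot: [0.0, 0.568, 0.823, 0.0]
wrist_force: [-0.9, 0.6, -2.6]
gripper_width: 0.0156
grip_force: 45.0
```

Request:
move_arm --pt "-0.9 -0.12 0 0 0 0.19 1" --pt "-0.9 -0.12 0 0 0 0.19 1" --pt "-0.9 -0.13 0 0 0 0.19 1" --pt "-0.9 -0.14 0 0 0 0.19 1" --pt "-0.9 -0.14 0 0 0 0.19 1"

```text
clock: 20.3
eef_pos: [0.5733, 0.1131, 0.2113]
tool_rot: [-0.0, 0.621, 0.784, 0.0]
wrist_force: [0.5, -0.2, -2.1]
gripper_width: 0.0155
grip_force: 45.0
```

Request:
move_arm --pt "-0.9 -0.14 0 0 0 0.19 1" --pt "-0.9 -0.15 0 0 0 0.19 1" --pt "-0.9 -0.15 0 0 0 0.19 1" --pt "-0.9 -0.15 0 0 0 0.19 1" --pt "-0.9 -0.16 0 0 0 0.19 1"

```text
clock: 20.92
eef_pos: [0.5745, 0.0219, 0.2113]
tool_rot: [0.0, 0.671, 0.741, 0.0]
wrist_force: [-0.2, 0.4, -1.4]
gripper_width: 0.0153
grip_force: 45.0
```

Request:
move_arm --pt "-0.85 -0.16 0 0 0 0.19 1" --pt "-0.85 -0.16 0 0 0 0.19 1" --pt "-0.85 -0.17 0 0 0 0.19 1" --pt "-0.85 -0.17 0 0 0 0.19 1" --pt "-0.85 -0.17 0 0 0 0.19 1"

```text
clock: 21.55
eef_pos: [0.5618, -0.0636, 0.2113]
tool_rot: [0.0, 0.719, 0.695, 0.0]
wrist_force: [0.0, -0.2, -0.7]
gripper_width: 0.0154
grip_force: 45.0
```

Request:
move_arm --pt "-0.85 -0.18 0 0 0 0.19 1" --pt "-0.85 -0.18 0 0 0 0.19 1" --pt "-0.85 -0.19 0 0 0 0.19 1" --pt "-0.85 -0.19 0 0 0 0.19 1" --pt "-0.85 -0.19 0 0 0 0.19 1"

```text
clock: 22.18
eef_pos: [0.5359, -0.1466, 0.2113]
tool_rot: [0.0, 0.763, 0.646, -0.0]
wrist_force: [-0.1, -0.4, -1.8]
gripper_width: 0.0157
grip_force: 45.0
```

Request:
move_arm --pt "-0.85 -0.2 0.02 0 0 0.19 1" --pt "-0.85 -0.2 0.02 0 0 0.19 1" --pt "-0.85 -0.2 0.02 0 0 0.19 1" --pt "-0.6 -0.15 0.02 0 0 0.15 1" --pt "-0.3 -0.1 0 0 0 0.05 1"

```text
clock: 22.8
eef_pos: [0.5051, -0.2102, 0.2096]
tool_rot: [-0.0, 0.797, 0.604, -0.0]
wrist_force: [-0.0, 0.1, -2.2]
gripper_width: 0.0153
grip_force: 45.0
```

```bash
python3 - <<'E'
from plan import *
p,r=cur();m=r.as_matrix();print(p,np.degrees(np.arctan2(m[1,1],m[0,1])))
plan(p,r,np.array([.497,-.237,.105]),down(-17.7),10)
E
```

```text
[ 0.50505971 -0.21020912  0.20957372] -15.672946081567478
[[-0.14, -0.0, 0.52, -0.0, -0.0, 0.03], [-0.14, -0.0, 0.53, -0.0, -0.0, 0.02], [-0.14, -0.01, 0.52, -0.0, -0.0, 0.03], [-0.14, 0.0, 0.52, -0.0, -0.0, 0.02], [-0.14, 0.0, 0.52, -0.0, -0.0, 0.03]]
[[-0.14, 0.0, 0.53, -0.0, -0.0, 0.02], [-0.14, 0.0, 0.52, -0.0, -0.0, 0.03], [-0.14, 0.0, 0.52, -0.0, -0.0, 0.02], [-0.14, 0.01, 0.53, -0.0, -0.0, 0.03], [-0.14, -0.0, 0.52, -0.0, -0.0, 0.02]]
end [ 0.4971 -0.237   0.105 ] [[0.953, -0.304, -0.0], [-0.0, 0.0, -1.0]] max 0.53
```

Request:
move_arm --pt "-0.28 0 0.3 0 0 0.05 1" --pt "-0.28 0 0.5 0 0 0.05 1" --pt "-0.28 0 0.6 0 0 0.05 1" --pt "-0.28 0 0.6 0 0 0.05 1" --pt "-0.28 0 0.6 0 0 0.05 1"

```text
clock: 23.42
eef_pos: [0.4973, -0.2365, 0.1564]
tool_rot: [-0.0, 0.807, 0.59, -0.0]
wrist_force: [0.5, 0.0, -1.4]
gripper_width: 0.0155
grip_force: 45.0
```

Request:
move_arm --pt "0 0 0.6 0 0 0 1" --pt "0 0 0.6 0 0 0 1" --pt "0 0 0.6 0 0 0 1" --pt "0 0 0.5 0 0 0 1" --pt "0 0 0.3 0 0 0 1"

```text
clock: 24.05
eef_pos: [0.4974, -0.2361, 0.1049]
tool_rot: [-0.0, 0.807, 0.591, -0.0]
wrist_force: [0.5, 0.2, -2.1]
gripper_width: 0.0157
grip_force: 45.0
```

Request:
move_arm --pt "0 0 0.2 0 0 0 1" --pt "0 0 0.15 0 0 0 1" --pt "0 0 0.1 0 0 0 1" --pt "0 0 0.05 0 0 0 1" --pt "0 0 0 0 0 0 1"

```text
clock: 24.68
eef_pos: [0.4977, -0.2364, 0.0957]
tool_rot: [0.0, 0.807, 0.591, 0.0]
wrist_force: [-0.5, -0.5, -2.0]
gripper_width: 0.0154
grip_force: 45.0
```

Request:
move_arm --pt "0 0 0.1 0 0 0 1" --pt "0 0 0.1 0 0 0 1" --pt "0 0 0.08 0 0 0 1" --pt "0 0 0.07 0 0 0 1" --pt "0 0 0 0 0 0 1"

```text
clock: 25.3
eef_pos: [0.4975, -0.2363, 0.0885]
tool_rot: [-0.0, 0.807, 0.591, -0.0]
wrist_force: [-0.1, -0.2, -2.4]
gripper_width: 0.016
grip_force: 45.0
```

Request:
move_arm --pt "0 0 0.04 0 0 0 1" --pt "0 0 0.03 0 0 0 1" --pt "0 0 0.02 0 0 0 1" --pt "0 0 0 0 0 0 1" --pt "0 0 0 0 0 0 1"

```text
clock: 25.92
eef_pos: [0.4978, -0.2364, 0.088]
tool_rot: [0.0, 0.807, 0.591, 0.0]
wrist_force: [-4.5, 2.4, 8.0]
gripper_width: 0.0156
grip_force: 45.0
```

Contact. I release with low force, opening gradually.

Request:
move_arm --pt "0 0 0 0 0 0 0.6" --pt "0 0 0 0 0 0 0.4" --pt "0 0 0 0 0 0 0" --pt "0 0 0 0 0 0 -0.5" --pt "0 0 0 0 0 0 -1" --force 10

```text
clock: 26.55
eef_pos: [0.4976, -0.2364, 0.0868]
tool_rot: [-0.0, 0.807, 0.591, -0.0]
wrist_force: [0.3, -0.2, -0.4]
gripper_width: 0.0533
grip_force: 0.0
```

Request:
move_arm --pt "0 0 0 0 0 0 -1" --pt "0 0 0 0 0 0 -1" --pt "0 0 0 0 0 0 -1" --pt "0 0 0 0 0 0 -1" --pt "0 0 0 0 0 0 -1"

```text
clock: 27.18
eef_pos: [0.4976, -0.2364, 0.0869]
tool_rot: [0.0, 0.807, 0.591, 0.0]
wrist_force: [0.0, 0.3, -0.6]
gripper_width: 0.0926
grip_force: 0.0
```

Request:
move_arm --pt "0 0 -0.3 0 0 0 -1" --pt "0 0 -0.6 0 0 0 -1" --pt "0 0 -0.9 0 0 0 -1" --pt "0 0 -0.9 0 0 0 -1" --pt "0 0 -0.9 0 0 0 -1"

```text
clock: 27.8
eef_pos: [0.498, -0.2366, 0.1609]
tool_rot: [0.001, 0.807, 0.591, 0.0]
wrist_force: [0.6, 0.2, 0.4]
gripper_width: 0.0929
grip_force: 0.0
```

Request:
move_arm --pt "-0.9 -0.5 -0.9 0 0 0 -1" --pt "-0.9 -0.9 -0.9 0 0 0 -1" --pt "-0.9 -0.9 -0.5 0 0 0 -1" --pt "-0.9 -0.9 0 0 0 0 -1" --pt "-0.5 -0.4 0 0 0 0 -1"

```text
clock: 28.42
eef_pos: [0.4028, -0.2939, 0.2057]
tool_rot: [0.0, 0.807, 0.59, -0.0]
wrist_force: [0.4, 0.0, -0.4]
gripper_width: 0.093
grip_force: 0.0
```

```bash
python3 - <<'E'
from plan import *
print(robot.observe()["eef_pos"],robot.observe()["gripper_width"])
s=shot("side","side9.png")
E
```

```text
[ 0.40277315 -0.29388056  0.20568172] 0.09304027567324638
```

View pics/side9.png

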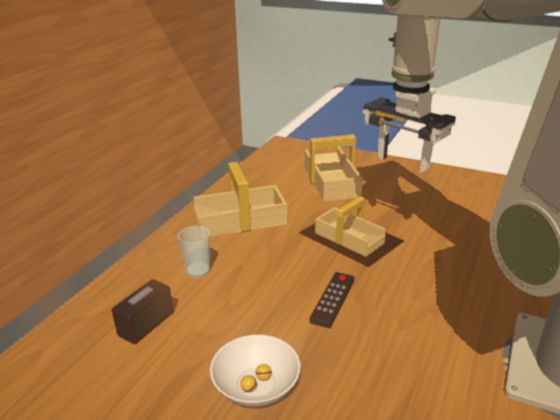

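The empty tray sits squarely on the mat (352,232), both chocolates are in the dish at (248,382) and (264,371), and nothing else has moved. I hand in.

```bash
python3 -c "
from rig import robot
print(robot.sign_off())"
```

```text
the job is handed in; nothing more can be done
None
```

The job is handed in, though the sign-off gave no verdict: in the last picture both chocolates lie in the dish, the tray is back on its mat, the gripper is clear, and nothing else has visibly moved.

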